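# Bring the parts tray into the bay and lift the collet out with the tongs

## Robot

A 6-joint arm with a two-finger parallel gripper is mounted at the origin on a cart in front of the work surface, level with it; the furniture and walls round the work are solid. World frame = base frame: x ahead of the robot, y to its left, z up, the work surface at z = 0. Lengths are in m, angles in rad, forces in N, time in s.
With the tool pointing down it reaches from about 0.35 to 0.925 m from the base axis. Payload 6.4 kg.
Tool frame: the origin (TCP) lies at the very end of the fingers, on their centre line; the grasp point (between the pads) lies 19 mm behind it; z points along the fingers, y is the line along which they close (so a half turn about z gives the same grasp; the last joint's range is limited). The gripper opens to 94 mm and grips with 3 to 60 N. Pads are 16 mm wide; open, the fingers measure 119 mm over their backs; the gripper's body (75 mm by 177 mm) begins 78 mm behind the grasp point.
Start: joints at [0.962, 0.245, 1.558, -0, 1.339, -0.174], TCP at [0.274, 0.59, 0.205] pointing down, gripper open.
Joint ranges: [-3.13, 3.13], [-1.02, 2.26], [0.13, 2.54], [-0.95, 4.09], [0.21, 2.88], [-2.74, 2.74]. Speed limits (rad/s): [2.57, 2.57, 3.14, 3.14, 3.14, 3.14].

## Interface

Orientations are given as a 3x3 rotation matrix whose columns are the frame's x, y, z axes.
In Python, from bench import ctrl gives the robot as it stands.
- The arm moves only by the tool apply_moves, never from a script. Its argument "commands" is a list of rows, each a list of 3 entries, a list of its own where there are three numbers: the opening, from 0 (shut) to 1 (fully open), then the shift along the world's x, y, z in units of 25 mm (1.0 is 25 mm), then the turn, a rotation vector about the world's x, y, z in units of 8 degrees (1.0 is 8 degrees). In form: [[grip, [dx, dy, dz], [ax, ay, az]], ...]. A call has 1 to 12 rows; each row is the pose to reach, as a shift and turn from the pose commanded when the call began; what a row does not reach only later rows make up. A row lasts 1/10 s, in which the tool goes at most 50 mm and 8.59 degrees, less where a joint would pass 70% of its speed; a pose out of reach is approached as far as the arm can. A call with a gripper value outside its range is refused whole. The fingers move at their own pace and stop on an object; the grip force is fixed at half the most. Time passes only in rows, so rows that repeat a pose let the fingers close. It gives the time, the measured TCP pose, the force, the opening and the grip force at its end, in the units of the state.
- ctrl.state(): the state, without advancing time (a new reading comes with each control period).
- ctrl.snapshot(name): name is "side" or "top"; returns a dict with "img" (480x640x3 uint8, red, green, blue), "depth" (480x640 float32, m along the optical axis (not along the pixel's ray), 0 where there is no reading), "vertical_fov" (degrees; the focal length in pixels is half the picture's height over the tangent of half this angle, whatever the lens; pixels are square), "cx", "cy" (the principal point, pixels), "k1" (the pictures are not rectified: a ray, as slopes to the right and down, at radius r is drawn at 1 + k1 r^2 times it, then the intrinsics apply), "eye" and "rotation" of the camera in the world. Camera axes: x right, y up, looking along -z (the intrinsics and any distortion apply to the point x, -y, -z); pixel columns grow to the right and rows downward; lengths in m; the calibration is good to about 2 mm. A picture is of the moment at which its call begins.
- ctrl.hand_in(): hands the job in; it is judged then, once.
The state is a dict: "time": time; "joint_pos": joint angles; "dq": joint speeds; "joint_efforts": joint torques, N m; "position": TCP position; "orientation": TCP orientation; "contact_force": force on the tool from outside, world axes, zero at the start; "torque": the same for the moment, N m; "width": finger opening in m; "finger_force": force on a finger pad.
Only numpy, scipy, OpenCV 4.12 (cv2) and the standard library are available. Lean on these libraries where they do the work, as an engineer would, in place of code of your own. Each camera call takes 0.05 s, during which the arm holds its last target. There are 200 camera calls.

## Task

Push the parts tray along the roller track until it is fully home against the end stop of the bay. Then take the spring tongs from their stand, close them on the collet that stands in the tray, lift it well clear (about 10 cm) above the tray and finish while still holding it there, upright and still, in the tongs. The collet has been degreased, so the gripper itself must never touch it; leave the other two parts standing in the tray, the tray home, and the things lying about alone.

Things in the scene. Friction and masses are not known exactly. Their poses are not given: they have to be found in the camera images.
- track: Fixed aluminium roller track, 125 (x) x 384 (y) mm; origin on the worktop under its middle. Eleven free steel rollers (tops 39 mm up) lie between two side rails (58 mm up, 105 mm apart inside). The bay is at the -y end, with higher cheeks and an end stop (86 mm up); the +y end is open. The tray is pushed towards the track's -y.
- bay_home (a point): Point on the roller tops, in the bay: where the tray's origin is when the tray is home against the stop; axes as the track's.
- tray: Loose grey plastic tray, 100 (x) x 140 (y) mm, about 0.4 kg, on the rollers; origin under its middle, axes as the track's. End walls (+y and -y) 48 mm high, 5 thick; the rest 18 mm high with three 38 mm square pockets, floors 4 mm above the underside, in a row along y at -42, 0, +42 mm. Rolls easily (under 2 N).
- tray_push (a point): On the outer face of the tray's +y end wall, 26 mm above its underside (65 mm above the worktop), at mid width: the place to push.
- collet: The collet to be lifted: plain steel spring collet standing in one of the tray's three pockets (any of them), round, 46 mm high, 34 mm across its head, slightly narrower towards the foot, slit along its sides, 0.08 to 0.17 kg; origin at the centre of its underside.
- collet_center (a point): Centre of that collet, 23 mm above its underside.
- stop_pin: Stepped steel stop pin, 30 mm across, 63 mm high, standing in another pocket of the tray; origin at its underside. To be left standing there.
- plug: Black rubber plug with a knob, 35 mm across, 37 mm high, in the remaining pocket of the tray; origin at its underside. To be left there.
- tongs: Loose spring tongs, 0.12 kg, standing jaws down in the stand; origin at the bottom between the jaws, z up, y the line along which the arms close. Hinge at the top, 148 mm above the bottom (total 155). Jaws: lowest 30 mm, 22 mm wide (x), 54 mm apart inside and 69 mm over their outsides when open. The gripper squeezes the two black paddles above to close them.
- tongs_grip (a point): Half-way between the tongs' two black grip paddles, 98 mm above the tongs' bottom; axes as the tongs'. The paddles are 18 mm wide (x), 36 mm high (from 80 to 116 mm above the bottom) and 49 mm apart over their outsides (y) when open.
- tongs_arm (a joint): Hinge of the tongs, rad: 0 open, about 0.19 closed on the collet, 0.42 fully shut. A spring keeps it open: squeezing the paddles with less than 8 N leaves the jaws open, more closes them (about 10 N to reach the collet; 30 to 45 N holds it well). Closed on the collet, the paddles are about 40 mm apart over their outsides and the jaws upright.
- stand: Fixed dark steel stand of the tongs, base 56 (x) x 104 (y) x 6 mm, with a box 34 x 84 mm and 46 mm high (open on top, floor 6 mm up) in which the jaws stand; origin under its middle, y along the tongs' closing line. The tongs lift straight up out of it: raise them more than 45 mm.
- spanner: Open-ended steel spanner lying flat, 174x31x10 mm; origin at the centre of its underside. To be left alone.
- setting_block: Steel setting block, 25x50x30 mm; origin at the centre of its underside. To be left alone.
- screws: Small open blue bin of screws, 66x100x43 mm; origin at the centre of its underside. To be left alone.
- brush: Dust brush, 40x286x48 mm; origin at the centre of its underside. To be left alone.
- block: Brown board offcut, 52x75x18 mm; origin at the centre of its underside. To be left alone.
- nut: Black collet nut lying flat, 53 mm across, 22 mm high; origin at the centre of its underside. To be left alone.

How it is judged:
On the way, in this order (a step that is already met when the one before it is completed fails the run):
1. the tray is home against the stop of the bay and at rest, the tongs still in their stand (y of tray in the frame of bay_home below 0.008 m and x of tray in the frame of bay_home between -0.01 and 0.01 m and z of tray in the frame of bay_home below 0.008 m and linear speed of tray below 0.02 m/s and z of tongs in the frame of stand below 0.03 m), for 0.2 s.
2. the tongs are held by the fingers, out of the stand, with the collet still down in the tray (z of tongs in the frame of stand above 0.045 m and contact force between tongs and the fingers above 1 N and z of collet in the frame of tray below 0.012 m), for 0.1 s.
3. the collet is lifted clear of the tray in the tongs (z of collet in the frame of tray above 0.07 m and contact force between collet and tongs above 1 N and contact force between collet and the fingers below 0.1 N and contact force between tongs and the fingers above 2 N), for 0.2 s.
At the end, for the whole second after the job is handed in: Collet foot over 70 mm above the tray's underside, within 150 mm of the tray's middle, gripped (over 1 N) by the tongs that the fingers hold (over 2 N), touched by neither fingers nor tray, within 0.5 rad of upright, still; tray within 8 mm of home; pin and plug standing in their pockets (all of step 3 and height (world z) of collet above 0.11 m and horizontal distance between collet and tray below 0.15 m and angle between collet's own z axis and vertical below 0.5 rad and linear speed of collet below 0.03 m/s and contact force between collet and tray below 0.1 N and y of tray in the frame of bay_home below 0.008 m and x of tray in the frame of bay_home between -0.01 and 0.01 m and z of tray in the frame of bay_home below 0.008 m and z of each of stop_pin, plug in the frame of tray below 0.012 m and horizontal distance between each of stop_pin, plug and tray below 0.062 m and angle between each of stop_pin, plug's own z axis and vertical below 0.3 rad); the arm keeps its last pose, push and grip.
It fails at once if the gripper or arm touches the collet (contact force between collet and the fingers above 0.5 N or contact force between collet and the arm above 0.5 N).
It fails at once if a bystander is moved by more than 30 mm (distance of any of spanner, setting_block, screws, brush, block, nut from where it was at the start of the episode above 0.03 m).
It fails at once if the pin or the plug is knocked over or lifted out (angle between any of stop_pin, plug's own z axis and vertical above 0.6 rad or z of any of stop_pin, plug in the frame of tray above 0.04 m).
It also fails if it takes over 58 s, if anything falls off the work surface, if the arm or the gripper's body presses on something with over 40 N, if the wrist force passes 120 N, or if a joint passes its speed limit or range.

## Working session

There is one attempt and no reset: what is moved stays moved. The work goes in short steps, Python scripts to look and compute and a tool call to move; the robot and the scene stay as the last step left them, time stands still between calls to the robot, and variables do not carry over. Pictures are saved under pics/ and viewed, at most 10 in all, crops included, and the job is handed in when it is done.

Besides the shell and the picture viewer there is one more tool, called by a JSON object that holds its "op" and its "data". apply_moves: Moves the arm, as the interface text tells. Its arguments: {"type":"object","properties":{"commands":{"type":"array","items":{"type":"array"}}},"required":["commands"]}

```bash
mkdir -p pics; cat > h.py <<'E'
import numpy as np, cv2, pickle
from bench import ctrl
def snap(n,f):
    s=ctrl.snapshot(n); pickle.dump(s,open(f'{f}.pkl','wb')); cv2.imwrite(f'pics/{f}.png',s['img'][...,::-1]); return s
def load(f): return pickle.load(open(f'{f}.pkl','rb'))
def ray(s,u,v):
    f=240/np.tan(np.radians(s['vertical_fov'])/2)
    K=np.array([[f,0,s['cx']],[0,f,s['cy']],[0,0,1]])
    p=cv2.undistortPoints(np.array([[[u,v]]],float),K,np.array([s['k1'],0,0,0]))[0,0]
    return np.array(s['rotation'])@np.array([p[0],-p[1],-1])
def pix(s,u,v,z=None):
    """by depth, or on plane z"""
    d=ray(s,u,v); e=np.array(s['eye'])
    t=s['depth'][int(round(v)),int(round(u))] if z is None else (z-e[2])/d[2]
    return (e+t*d).round(4)
E
python3 - <<'E'
from h import *
for n in('top','side'):
    s=snap(n,n+'0'); print(n,s['vertical_fov'],s['k1'],np.array(s['eye']).round(3),np.array(s['rotation']).round(2).tolist())
s=ctrl.state(); print(s['time'],s['position'],np.array(s['orientation']).round(3).tolist(),s['width'])
E
```

```text
top 43.682646108711396 0.01710769571651799 [0.295 0.193 1.771] [[0.02, 0.99, -0.12], [-1.0, 0.02, -0.01], [-0.01, 0.12, 0.99]]
side 53.19525650062393 -0.1122842932931112 [ 0.209 -0.477  0.83 ] [[0.93, 0.24, -0.28], [-0.37, 0.65, -0.67], [0.02, 0.72, 0.69]]
0.1 [0.2735259  0.58908825 0.2044956 ] [[-0.907, 0.421, -0.001], [0.421, 0.907, -0.001], [0.0, -0.002, -1.0]] 0.09413784427559602
```

View pics/top0.png

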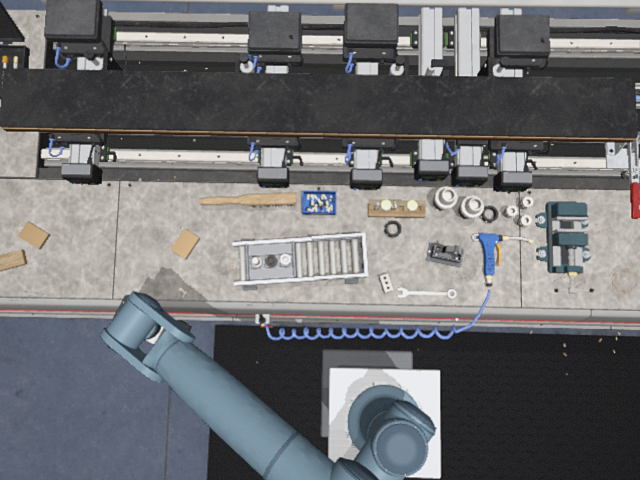

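View pics/side0.png

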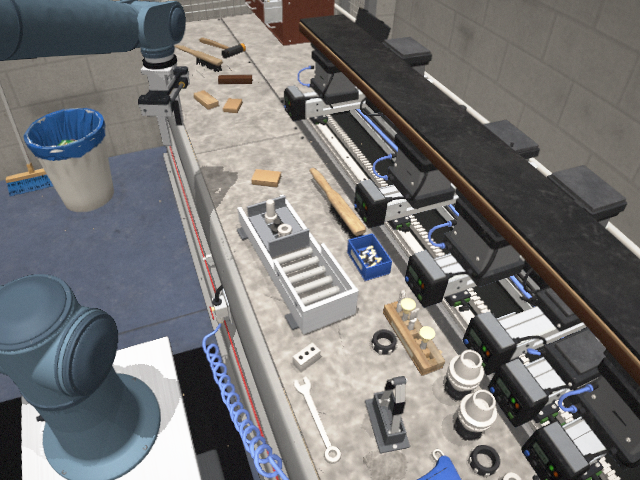

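The top view shows the track (233–367, 233–287) with the tray at its left (+y) end, and the stand with the tongs at about (445, 253). The side view agrees: bay near (325, 300), tongs at (390, 410). I'll enlarge both.

```bash
python3 - <<'E'
import cv2
a=cv2.imread('pics/top0.png'); 
c=a[222:302,225:375]; c2=a[225:285,405:485]
import numpy as np
A=cv2.resize(c,None,fx=5,fy=5,interpolation=cv2.INTER_CUBIC)
cv2.imwrite('pics/c1.png',A)
b=cv2.imread('pics/side0.png')
B=cv2.resize(b[190:350,220:380],None,fx=3.5,fy=3.5,interpolation=cv2.INTER_CUBIC)
T=cv2.resize(c2,None,fx=5,fy=5,interpolation=cv2.INTER_CUBIC)  #400x300
S=cv2.resize(b[365:465,350:430],None,fx=4,fy=4,interpolation=cv2.INTER_CUBIC) #320x400
C=np.zeros((400,720,3),np.uint8); C[:300,:400]=T; C[:400,400:]=S
cv2.imwrite('pics/c2.png',C)
E
```

```text
(no output)
```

View pics/c1.png

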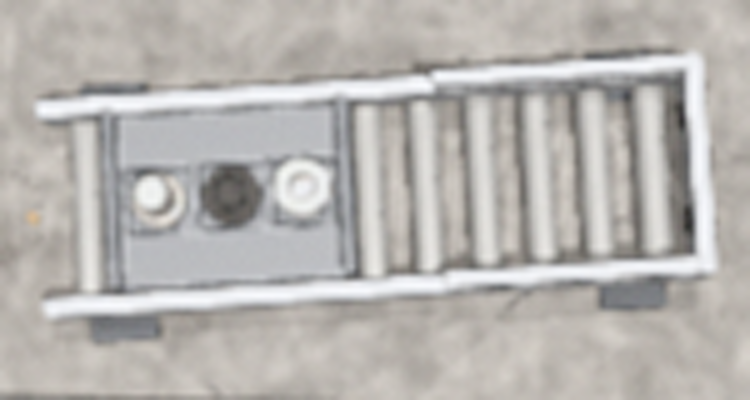

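View pics/c2.png

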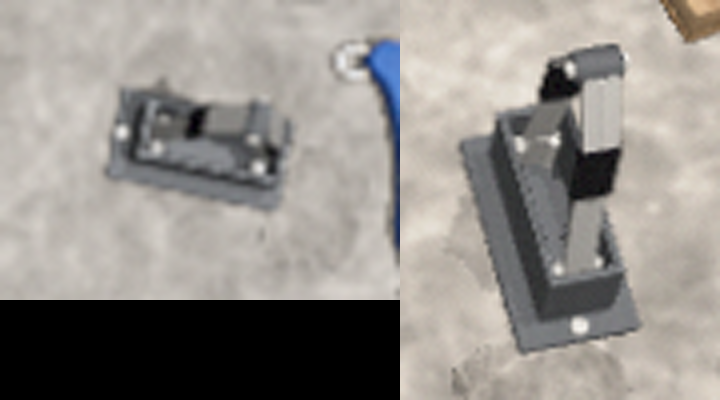

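c1: pin, plug (knob) and collet (ring with hole, crop 302,187) from left to right, with the collet in the −y pocket; stop corners at (697,55) and (712,272). c2: tongs with paddles in the stand, whose base corners are at (120,88), (110,178), (278,208), (290,118).

```bash
python3 - <<'E'
from h import *
t=load('top0'); s=load('side0')
P=lambda u,v,z=None: pix(t,225+u/5,222+v/5,z)
Q=lambda u,v,z=None: pix(t,405+u/5,225+v/5,z)
S=lambda u,v,z=None: pix(s,350+(u-400)/4,365+v/4,z)
print('track'); 
a,b=P(697,55,.086),P(712,272,.086); c,d=P(37,100,.058),P(45,318,.058)
print(a,b,c,d, np.linalg.norm(a-b), np.linalg.norm((a+b-c-d)/2))
v=(c+d-a-b)/2; yaw=np.arctan2(-v[0],v[1]); print('yaw',yaw,np.arctan2(*(a-b)[[1,0]]),'center',(a+b+c+d)/4)
print('tray wall',P(105,112,.087),P(115,290,.087),P(340,98,.087),P(354,272,.087))
print('collet',P(302,187,.089),P(302,187),'plug',P(232,192,.08),'pin',P(155,192,.106))
k=[Q(120,88,.006),Q(110,178,.006),Q(278,208,.006),Q(290,118,.006)]
print('stand',k,np.mean(k,0)); 
w=k[0]+k[1]-k[2]-k[3]; print('yaw',np.arctan2(-w[0],w[1]),np.linalg.norm(w)/2,np.linalg.norm(k[0]-k[1]))
k2=[S(525,352,.006),S(640,325,.006),S(460,140,.006)]
print('side',k2,(k2[1]+k2[2])/2)
e=k2[2]-k2[0];print(np.arctan2(-e[0],e[1]),np.linalg.norm(e))
print('side depth: hinge',S(595,60),'paddle+y',S(557,85),'paddle-y',S(593,172))
print('side collet/screws', pix(s,285,228), pix(s,370,247), 'track end stop', pix(s,332,307,.086))
E
```

```text
track
[0.5332 0.0694 0.086 ] [0.4102 0.0597 0.086 ] [0.5036 0.4475 0.058 ] [0.3781 0.4383 0.058 ] 0.12338188683919532 0.38063689390283756
yaw 0.08135827362636194 0.07869891070336729 center [0.456275 0.253725 0.072   ]
tray wall [0.494  0.4044 0.087 ] [0.3933 0.3953 0.087 ] [0.5046 0.2714 0.087 ] [0.4061 0.2611 0.087 ]
collet [0.4533 0.2915 0.089 ] [0.4545 0.2922 0.0764] plug [0.4505 0.3317 0.08  ] pin [0.4473 0.3726 0.106 ]
stand [array([ 0.5195, -0.1279,  0.006 ]), array([ 0.4659, -0.1219,  0.006 ]), array([ 0.4501, -0.2205,  0.006 ]), array([ 0.5036, -0.2281,  0.006 ])] [ 0.484775 -0.1746    0.006   ]
yaw -0.1581255180827603 0.1006557623785146 0.05393477542365406
side [array([ 0.4501, -0.223 ,  0.006 ]), array([ 0.5023, -0.2314,  0.006 ]), array([ 0.4674, -0.1215,  0.006 ])] [ 0.48485 -0.17645  0.006  ]
-0.16882102239408353 0.10296378003939055
side depth: hinge [ 0.4838 -0.1762  0.1585] paddle+y [ 0.4853 -0.1565  0.1047] paddle-y [ 0.4785 -0.1993  0.1103]
side collet/screws [0.4587 0.2994 0.0808] [0.651  0.2316 0.0146] track end stop [0.4681 0.046  0.086 ]
```

Sizes check out: track 123×381 mm, stand 54×101 mm, hinge at z 0.158. Track yaw is +0.080, stand yaw −0.165, and the pushing face is at about (0.444, 0.400). Next I close the fingers and go behind the tray.

{"op": "apply_moves", "data": {"commands": [[0,[2,-1.8,0],[0,0,1]],[0,[4,-3.6,0],[0,0,2]],[0,[6,-5.2,0],[0,0,3]],[0,[6.68,-5.96,0],[0,0,3.7]],[0,[6.68,-5.96,-2],[0,0,3.7]],[0,[6.68,-5.96,-4],[0,0,3.7]],[0,[6.68,-5.96,-5.9],[0,0,3.7]],[0,[6.68,-5.96,-5.9],[0,0,3.7]],[0,[6.68,-5.96,-5.9],[0,0,3.7]],[0,[6.68,-5.96,-5.9],[0,0,3.7]]]}}

```text
time: 1.1
position: [0.4425, 0.442, 0.0612]
orientation: [[-0.997, -0.082, 0.004], [-0.082, 0.997, 0.003], [-0.004, 0.002, -1.0]]
contact_force: [-0.1, -0.1, 1.0]
width: 0.0171
finger_force: 0.0
```

{"op": "apply_moves", "data": {"commands": [[0,[0.03,-0.3,0],[0,0,0]],[0,[0.06,-0.7,0],[0,0,0]],[0,[0.1,-1.2,0],[0,0,0]],[0,[0.14,-1.8,0],[0,0,0]],[0,[0.19,-2.4,0],[0,0,0]],[0,[0.24,-3.0,0],[0,0,0]],[0,[0.29,-3.6,0],[0,0,0]],[0,[0.34,-4.2,0],[0,0,0]],[0,[0.39,-4.8,0],[0,0,0]],[0,[0.43,-5.4,0],[0,0,0]],[0,[0.48,-6.0,0],[0,0,0]],[0,[0.53,-6.6,0],[0,0,0]]]}}

```text
time: 2.3
position: [0.4541, 0.2742, 0.0579]
orientation: [[-0.997, -0.082, -0.0], [-0.082, 0.997, -0.0], [0.0, -0.0, -1.0]]
contact_force: [1.5, 2.7, 0.6]
width: 0.0004
finger_force: 1.3
```

{"op": "apply_moves", "data": {"commands": [[0,[0.04,-0.5,0],[0,0,0]],[0,[0.07,-0.9,0],[0,0,0]],[0,[0.1,-1.2,0],[0,0,0]],[0,[0.12,-1.5,0],[0,0,0]],[0,[0.14,-1.7,0],[0,0,0]],[0,[0.15,-1.9,0],[0,0,0]]]}}

```text
time: 2.9
position: [0.4575, 0.2278, 0.0577]
orientation: [[-0.997, -0.082, -0.001], [-0.082, 0.997, 0.0], [0.001, 0.0, -1.0]]
contact_force: [0.6, 6.8, -0.3]
width: 0.0008
finger_force: 6.8
```

{"op": "apply_moves", "data": {"commands": [[0,[0.01,-0.1,0],[0,0,0]],[0,[0.01,-0.2,0],[0,0,0]],[0,[0.02,-0.3,0],[0,0,0]],[0,[0.02,-0.3,0],[0,0,0]],[0,[0.02,-0.3,0],[0,0,0]]]}}

```text
time: 3.4
position: [0.4577, 0.2278, 0.059]
orientation: [[-0.997, -0.079, 0.001], [-0.079, 0.997, 0.016], [-0.002, 0.016, -1.0]]
contact_force: [-2.8, 31.9, 0.7]
width: 0.0006
finger_force: 15.9
```

```bash
python3 - <<'E'
from h import *
s=snap('side','side1')
cv2.imwrite('pics/c3.png',cv2.resize(s['img'][200:360,200:400,::-1],None,fx=4,fy=3.75/3.75*3.7,interpolation=cv2.INTER_CUBIC))
E
```

```text
(no output)
```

View pics/c3.png

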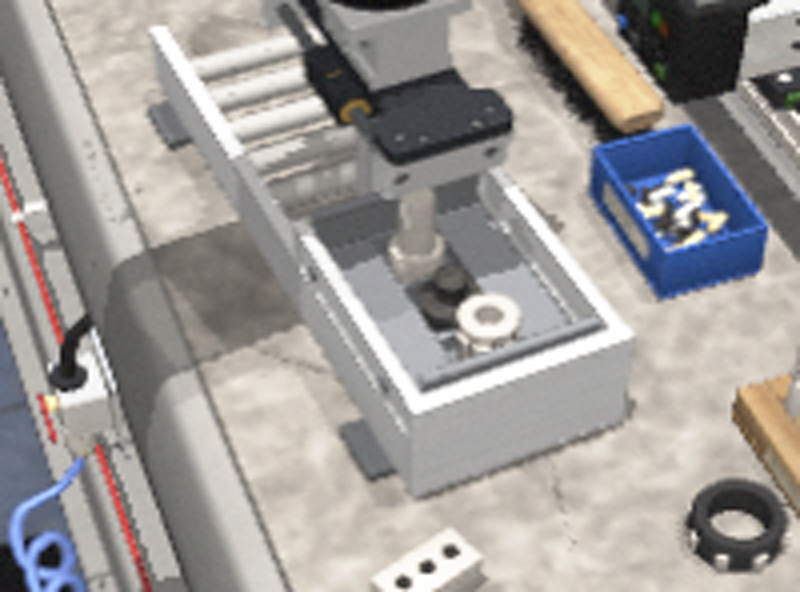

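The picture shows the tray against the stop, with pin, plug and collet (crop 488,315) still standing; the 32 N push confirms it is home. Now I back off, rise, open and go above the tongs.

{"op": "apply_moves", "data": {"commands": [[0,[-0.02,0.5,0],[0,0,0]],[0,[-0.06,1.2,0.5],[0,0,0]],[0,[-0.06,1.2,2],[0,0,0]],[0,[-0.06,1.2,4],[0,0,0]],[0,[-0.06,1.2,6],[0,0,0]],[0,[0,0,6.8],[0,0,0]],[0.5,[0.1,-2,6.8],[0,0,0]],[1,[0.3,-4,6.8],[0,0,-0.5]],[1,[0.5,-6,6.8],[0,0,-1]],[1,[0.7,-8,6.8],[0,0,-1.5]],[1,[0.8,-10,6.8],[0,0,-1.75]],[1,[0.9,-12,6.8],[0,0,-1.75]]]}}

```text
time: 4.65
position: [0.4802, -0.0807, 0.2279]
orientation: [[-0.987, 0.162, -0.0], [0.162, 0.987, -0.001], [0.0, -0.001, -1.0]]
contact_force: [1.3, 0.7, 0.5]
width: 0.0451
finger_force: 0.0
```

{"op": "apply_moves", "data": {"commands": [[1,[0.1,-2,0],[0,0,0]],[1,[0.18,-3.82,0],[0,0,0]],[1,[0.18,-3.82,0],[0,0,0]],[1,[0.18,-3.82,0],[0,0,0]],[1,[0.18,-3.82,0],[0,0,0]]]}}

```text
time: 5.15
position: [0.485, -0.1731, 0.2276]
orientation: [[-0.987, 0.161, -0.001], [0.161, 0.987, 0.0], [0.001, 0.0, -1.0]]
contact_force: [-0.4, 0.9, -1.2]
width: 0.0849
finger_force: 0.0
```

```bash
python3 - <<'E'
from h import *
s=load('side1'); print('collet top',pix(s,322,285.1,.089),pix(s,322,285.1), pix(s,325,281))
s=snap('side','side2'); t=snap('top','top2')
A=cv2.resize(s['img'][330:480,300:500,::-1],None,fx=4,fy=4,interpolation=cv2.INTER_CUBIC)
cv2.imwrite('pics/c4.png',A)
E
```

```text
collet top [0.4701 0.1027 0.089 ] [0.4736 0.1105 0.0791] [0.4812 0.1133 0.0858]
```

View pics/c4.png

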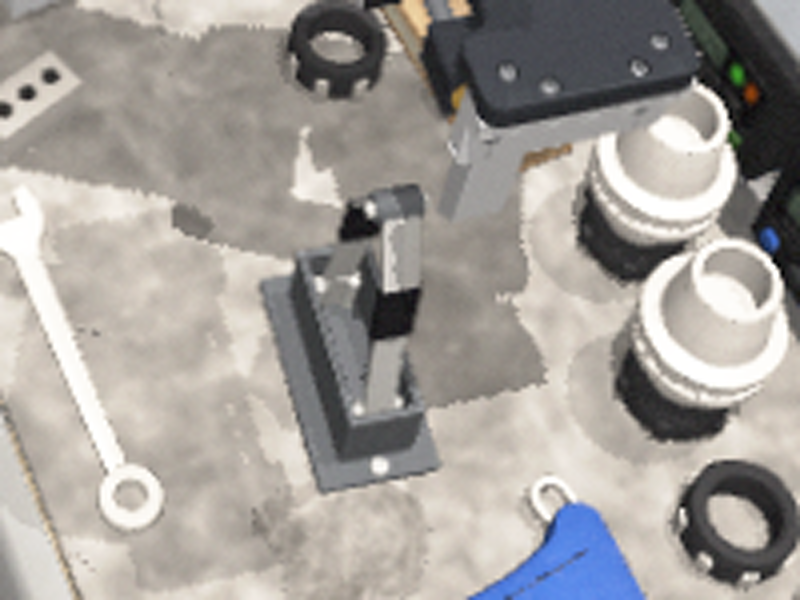

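The picture shows the tongs upright in the stand (hinge at crop 400,195), the open gripper above them, and nothing in the way. Descend around the paddles.

{"op": "apply_moves", "data": {"commands": [[1,[0,0,-0.5],[0,0,0]],[1,[0,0,-1.2],[0,0,0]],[1,[0,0,-2],[0,0,0]],[1,[0,0,-3],[0,0,0]],[1,[0,0,-4],[0,0,0]],[1,[0,0,-5],[0,0,0]],[1,[0,0,-5.68],[0,0,0]],[1,[0,0,-5.68],[0,0,0]],[1,[0,0,-5.68],[0,0,0]]]}}

```text
time: 6.15
position: [0.4851, -0.1734, 0.0858]
orientation: [[-0.987, 0.161, -0.001], [0.161, 0.987, 0.0], [0.001, 0.0, -1.0]]
contact_force: [0.6, -0.1, 0.0]
width: 0.0938
finger_force: 0.0
```

{"op": "apply_moves", "data": {"commands": [[0.56,[0,0,0],[0,0,0]],[0.56,[0,0,0],[0,0,0]],[0.56,[0,0,0],[0,0,0]],[0.56,[0,0,0],[0,0,0]],[0.53,[0,0,0],[0,0,0]],[0.5,[0,0,0],[0,0,0]],[0.49,[0,0,0],[0,0,0]],[0.49,[0,0,0],[0,0,0]],[0.49,[0,0,0],[0,0,0]],[0.49,[0,0,0],[0,0,0]]]}}

```text
time: 7.15
position: [0.4854, -0.1739, 0.0861]
orientation: [[-0.987, 0.162, 0.0], [0.162, 0.987, 0.0], [-0.0, 0.0, -1.0]]
contact_force: [0.4, 2.0, 2.3]
width: 0.0468
finger_force: 9.5
```

Width 46.8 mm at 9.5 N: held with the jaws almost open. Lift straight up.

{"op": "apply_moves", "data": {"commands": [[0.49,[0,0,0.3],[0,0,0]],[0.49,[0,0,0.8],[0,0,0]],[0.49,[0,0,1.4],[0,0,0]],[0.49,[0,0,2],[0,0,0]],[0.49,[0,0,2.7],[0,0,0]],[0.49,[0,0,3.4],[0,0,0]],[0.49,[0,0,4.1],[0,0,0]],[0.49,[0,0,4.8],[0,0,0]],[0.49,[0,0,5.4],[0,0,0]],[0.49,[0,0,6],[0,0,0]],[0.49,[0,0,6],[0,0,0]]]}}

```text
time: 8.25
position: [0.4864, -0.1748, 0.2388]
orientation: [[-0.987, 0.162, 0.004], [0.162, 0.987, -0.003], [-0.004, -0.002, -1.0]]
contact_force: [-0.3, 0.3, -1.2]
width: 0.0461
finger_force: 7.0
```

{"op": "apply_moves", "data": {"commands": [[0.49,[0,0.4,0.2],[0,0,-0.4]],[0.49,[0,1.2,0.4],[0,0,-1.2]],[0.49,[-0.1,2.2,0.4],[0,0,-2.0]],[0.49,[-0.2,3.2,0.4],[0,0,-2.9]],[0.49,[-0.3,4.3,0.4],[0,0,-3.8]],[0.49,[-0.4,5.4,0.4],[0,0,-4.7]],[0.49,[-0.4,6.5,0.4],[0,0,-5.6]],[0.49,[-0.5,7.6,0.4],[0,0,-6.5]],[0.49,[-0.6,8.6,0.4],[0,0,-7.4]],[0.49,[-0.6,9.6,0.4],[0,0,-8.2]],[0.49,[-0.66,10.5,0.4],[0,0,-8.9]],[0.49,[-0.66,11.14,0.4],[0,0,-9.5]]]}}

```text
time: 9.45
position: [0.468, 0.1057, 0.2451]
orientation: [[-0.079, 0.997, -0.002], [0.997, 0.079, 0.0], [0.0, -0.002, -1.0]]
contact_force: [0.7, -0.6, -0.4]
width: 0.0464
finger_force: 7.0
```

{"op": "apply_moves", "data": {"commands": [[0.49,[0,0,0],[0,0,0]],[0.49,[0,0,0],[0,0,0]],[0.49,[0,0,0],[0,0,0]],[0.49,[0,0,0],[0,0,0]]]}}

```text
time: 9.85
position: [0.4688, 0.1037, 0.2458]
orientation: [[-0.081, 0.997, -0.0], [0.997, 0.081, -0.0], [-0.0, -0.0, -1.0]]
contact_force: [-0.2, -0.4, -0.9]
width: 0.0461
finger_force: 7.0
```

```bash
python3 - <<'E'
from h import *
s=snap('side','side3')
A=cv2.resize(s['img'][190:340,220:420,::-1],None,fx=4,fy=4,interpolation=cv2.INTER_CUBIC)
cv2.imwrite('pics/c5.png',A)
E
```

```text
(no output)
```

View pics/c5.png

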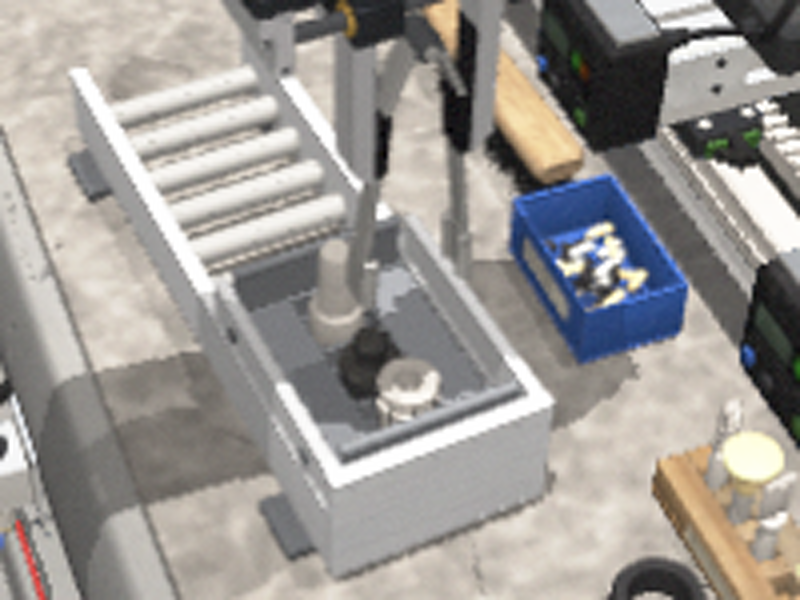

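The picture shows the open tongs over the tray in line with the collet (top centre at crop 408,378), jaw bottoms near (362,300) and (457,275). The pin and plug stand. I check the jaws' position by depth.

```bash
python3 - <<'E'
from h import *
s=load('side3')
print('mid jaws',pix(s,220+409/4,190+288/4,.166),'collet',pix(s,322,284.5,.089))
# cloud of tongs jaws z .168-.195 and of the collet's top
C=[(pix(s,u,v)) for v in range(230,275) for u in range(295,345)]
C=np.array(C); j=C[(C[:,2]>.168)&(C[:,2]<.195)]
if len(j):
    o=np.array([.469,.103]); R=np.array([[.997,.08],[-.08,.997]])
    l=(j[:,:2]-o)@R.T; m=l[:,0]>0
    for k in(m,~m): print(k.sum(), l[k].min(0).round(4),l[k].max(0).round(4))
E
```

```text
mid jaws [0.4654 0.0957 0.166 ] collet [0.4707 0.1042 0.089 ]
89 [ 0.0172 -0.0132] [0.0257 0.0094]
88 [-0.0327 -0.0135] [-0.0231  0.0113]
```

{"op": "apply_moves", "data": {"commands": [[0.49,[0.06,0.08,0],[0,0,0]],[0.49,[0.06,0.08,-0.4],[0,0,0]],[0.49,[0.06,0.08,-0.9],[0,0,0]],[0.49,[0.06,0.08,-1.4],[0,0,0]],[0.49,[0.06,0.08,-1.9],[0,0,0]],[0.49,[0.06,0.08,-2.4],[0,0,0]],[0.49,[0.06,0.08,-2.8],[0,0,0]],[0.49,[0.06,0.08,-3.2],[0,0,0]],[0.49,[0.06,0.08,-3.6],[0,0,0]],[0.49,[0.06,0.08,-3.9],[0,0,0]],[0.49,[0.06,0.08,-4.16],[0,0,0]],[0.49,[0.06,0.08,-4.16],[0,0,0]]]}}

```text
time: 11.1
position: [0.4697, 0.1065, 0.141]
orientation: [[-0.082, 0.997, -0.002], [0.997, 0.082, 0.0], [0.0, -0.002, -1.0]]
contact_force: [-0.6, 0.7, 0.6]
width: 0.0465
finger_force: 7.0
```

```bash
python3 - <<'E'
from h import *
s=snap('side','side4')
A=cv2.resize(s['img'][215:335,250:390,::-1],None,fx=5,fy=5,interpolation=cv2.INTER_CUBIC)
cv2.imwrite('pics/c6.png',A); q=ctrl.state(); print(q['contact_force'],q['width'],q['position'])
E
```

```text
[ 0.30478801 -0.05390731 -1.46099394] 0.046225590204608494 [0.47009313 0.1064915  0.14164269]
```

View pics/c6.png

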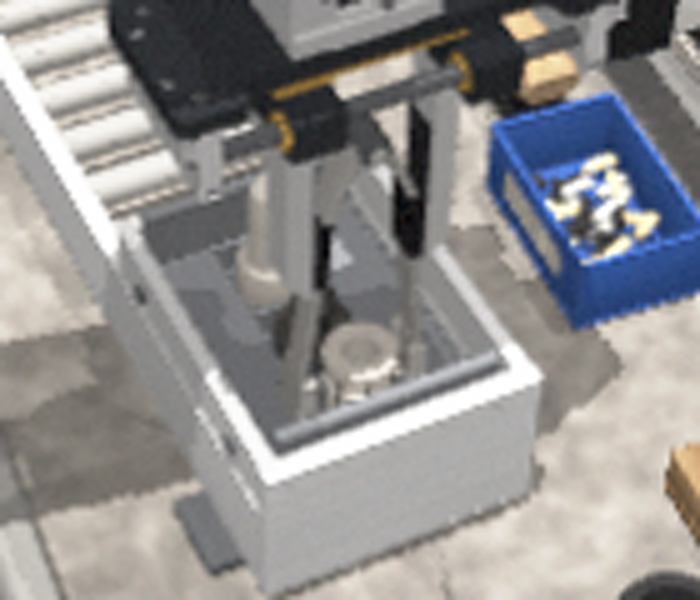

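The jaws straddle the collet (crop 360,355; jaws at 300 and 412), no contact force, and the fingers are well above it. Close.

{"op": "apply_moves", "data": {"commands": [[0.46,[0,0,0],[0,0,0]],[0.44,[0,0,0],[0,0,0]],[0.42,[0,0,0],[0,0,0]],[0.3,[0,0,0],[0,0,0]],[0,[0,0,0],[0,0,0]],[0,[0,0,0],[0,0,0]],[0,[0,0,0],[0,0,0]],[0,[0,0,0],[0,0,0]],[0,[0,0,0],[0,0,0]]]}}

```text
time: 12.05
position: [0.4707, 0.1065, 0.1424]
orientation: [[-0.082, 0.997, 0.001], [0.997, 0.082, 0.0], [-0.0, 0.001, -1.0]]
contact_force: [1.5, 0.4, 1.6]
width: 0.0401
finger_force: 29.9
```

Width 40.1 mm at 30 N, exactly as expected on the collet. Lift 105 mm slowly.

{"op": "apply_moves", "data": {"commands": [[0,[0,0,0.2],[0,0,0]],[0,[0,0,0.5],[0,0,0]],[0,[0,0,0.9],[0,0,0]],[0,[0,0,1.3],[0,0,0]],[0,[0,0,1.8],[0,0,0]],[0,[0,0,2.3],[0,0,0]],[0,[0,0,2.8],[0,0,0]],[0,[0,0,3.3],[0,0,0]],[0,[0,0,3.7],[0,0,0]],[0,[0,0,4.0],[0,0,0]],[0,[0,0,4.2],[0,0,0]],[0,[0,0,4.2],[0,0,0]]]}}

```text
time: 13.25
position: [0.4706, 0.1065, 0.2476]
orientation: [[-0.082, 0.997, 0.001], [0.997, 0.082, -0.0], [-0.0, 0.001, -1.0]]
contact_force: [-0.2, 0.1, -3.1]
width: 0.0397
finger_force: 29.9
```

{"op": "apply_moves", "data": {"commands": [[0,[0,0,0],[0,0,0]],[0,[0,0,0],[0,0,0]],[0,[0,0,0],[0,0,0]],[0,[0,0,0],[0,0,0]],[0,[0,0,0],[0,0,0]]]}}

```text
time: 13.75
position: [0.4702, 0.1065, 0.2468]
orientation: [[-0.082, 0.997, -0.0], [0.997, 0.082, -0.0], [0.0, -0.0, -1.0]]
contact_force: [0.6, 0.6, -2.9]
width: 0.0394
finger_force: 29.9
```

```bash
python3 - <<'E'
from h import *
s=snap('side','side5')
A=cv2.resize(s['img'][190:340,230:410,::-1],None,fx=4,fy=4,interpolation=cv2.INTER_CUBIC)
cv2.imwrite('pics/c7.png',A)
E
```

```text
(no output)
```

View pics/c7.png

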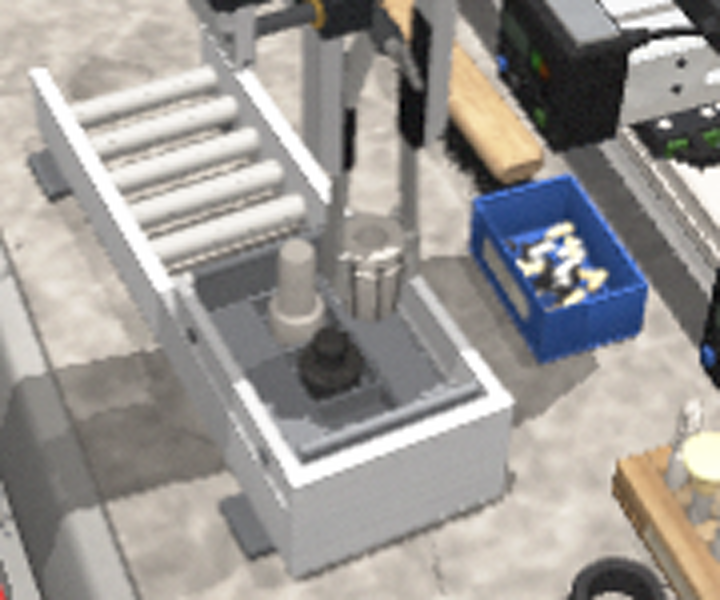

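The picture shows the collet upright in the jaws (crop 372,270) high above the tray. Pin and plug are standing and the tray is home. Hand in.

```bash
python3 -c "
from bench import ctrl
s=ctrl.state(); print(s['width'],s['finger_force'],s['contact_force'])
print(ctrl.hand_in())"
```

```text
0.03948149286497333 29.913070499897003 [ 0.26255702 -0.17529821 -3.03818523]
the job is handed in; nothing more can be done
None
```

I handed the job in at about 14 s: the tray was pushed home, and the collet is held upright and still in the tongs about 10 cm above it, with the pin and plug standing; the hand-in returned no verdict.

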